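# Refit the plotter's control knob and hold it in to home the machine

## Robot

A 7-joint arm with a two-finger parallel gripper is mounted at the origin on the work surface. World frame = base frame: x ahead of the robot, y to its left, z up, the work surface at z = 0. Lengths are in mm, angles in rad, forces in N, time in s.
With the tool pointing down it reaches from about 350 to 900 mm from the base axis. Payload 8.1 kg.
Tool frame: the origin (TCP) lies midway between the tips of the shut fingers; the grasp point (between the pads) lies 19 mm behind it; z points along the fingers, y is the line along which they close (so a half turn about z gives the same grasp; the last joint's range is limited). The gripper opens to 92 mm and grips with 3 to 60 N. Pads are 19 mm wide; open, the fingers measure 130 mm over their backs; the gripper's body (75 mm by 190 mm) begins 47 mm behind the grasp point.
Start: joints at [1.224, 0.434, 0.025, 1.573, -0.012, 1.134, -0.075], TCP at [150.845, -606.537, 226.742] pointing down, gripper open.
Joint ranges: [-2.62, 2.62], [-0.44, 2.09], [-1.27, 1.32], [0.08, 2.57], [-1.32, 4.46], [0.12, 2], [-2.74, 2.74]. Speed limits (rad/s): [2.22, 2.22, 3.01, 3.01, 3.14, 3.14, 3.14].

## Interface

Orientations are given as [roll, pitch, yaw] about the fixed x, y, z axes, in that order (R = Rz(yaw) Ry(pitch) Rx(roll)).
In Python, from plant import r gives the robot as it stands. The module is installed in compiled form; this text tells all that it offers.
- The arm moves only by the shell command python3 -m handwheel 'ROWS'. ROWS is JSON, a list of rows, each a list of 3 entries, a list of its own where there are three numbers: the shift along the tool's x, y, z in m, then the turn, a rotation vector about the tool's x, y, z in degrees, then the closure, from -1 (fully open) to 1 (shut). In form: [[[x, y, z], [wx, wy, wz], hand], ...]. A call has 1 to 12 rows; each row is the pose to reach, as a shift and turn from the pose commanded when the call began, along the tool's axes at that moment; what a row does not reach only later rows make up. A row lasts 1/8 s, in which the tool goes at most 62.5 mm and 10.7 degrees, less where a joint would pass 70% of its speed; a pose out of reach is approached as far as the arm can. A call with a gripper value outside its range is refused whole. The fingers move at their own pace and stop on an object; the grip force is fixed at half the most. Time passes only in rows, so rows that repeat a pose let the fingers close. It gives the time, the measured TCP pose, the force, the opening and the grip force at its end, in the units of the state.
- r.sense(): the state, without advancing time (a new reading comes with each control period).
- r.camera(name): name is "scene" or "top" or "wrist"; returns (picture, depth): 480x640x3 uint8, red, green, blue; 480x640 float32, mm along the optical axis (not along the pixel's ray), 0 where there is no reading.
- r.camera_info(name): a dict with "fx", "fy", "cx", "cy" (pixels), "dist_coeffs" ([k1, k2, p1, p2, k3] as OpenCV has them; the pictures are not rectified), "origin" and "attitude" of the camera in the world. Camera axes: x right, y down, z forward; pixel columns grow to the right and rows downward; lengths in mm; the calibration is good to about 2 mm. A picture is of the moment at which its call begins: read the wrist's pose just before it. camera_info takes no time and is no camera call; for the wrist camera it gives the pose at the moment of the call.
- r.sign_off(): hands the job in; it is judged then, once.
The state is a dict: "clock": time; "qpos": joint angles; "dq": joint speeds; "tau": joint torques, N m; "ee_pos": TCP position; "orientation": TCP orientation; "ft_force": force on the tool from outside, world axes, zero at the start; "ft_torque": the same for the moment, N m; "opening": finger opening in mm; "finger_force": force on a finger pad.
Only numpy, scipy, OpenCV 4.12 (cv2) and the standard library are available. Lean on these libraries where they do the work, as an engineer would, in place of code of your own. Each camera call takes 0.05 s, during which the arm holds its last target. There are 200 camera calls.

## Task

Send the pen plotter to its home position: first raise the small pen-lift lever on its head all the way up so the pen is off the lino, then take the loose control knob from the bench, turn it so the flat in its bore matches the flat on the bare D-shaft of the plotter's control strip, push it fully home on the shaft and keep pressing it in to the end of its spring travel. Finish while still holding the knob pressed in like that (the long press starts the homing run), with the lever still up; leave the other things on the bench where they are.

Things in the scene. Friction and masses are not known exactly. Their poses are not given: they have to be found in the camera images.
- plotter: white flatbed pen plotter, fixed, 300 (x) by 360 mm (y); origin on the bench under its middle, x to its back, front faces the robot, z up. Control strip: front 75 mm, top 55 mm above the bench, bare D-shaft near its right end (-y). Behind: bed with lino block (top 53 mm), gantry beam (top 148 mm, at x = 62 mm) with a black carriage, held by its motor, with pen (top about 180 mm) and lift lever
- lever_tip (a point): centre of the black cross pin (12 mm diameter, 18 mm long along the plotter's y) at the free end of the pen-lift lever, which points from the head to the plotter's front (-x); when the lever is down the pin is about 95 mm above the bench with free space all round and below it
- lever_pivot (a point): pivot of the pen-lift lever on the head, 125 mm above the bench; its axis is the plotter's y; the pin is 70 mm away from it
- pen_lever (a joint): angle of the pen-lift lever: 0 = fully down (0.45 rad below level, pen on the lino), 0.9 = fully up (0.45 rad above level, pin about 155 mm above the bench, pen 10 mm up). Stiff (about 1.5 N at the pin), stays where it is left
- shaft_tip (a point): centre of the top end of the bare brass D-shaft: upright, 12 mm diameter, standing 18 mm out of the control strip (tip 73 mm above the bench when not pressed), tip chamfered. x axis: level, points out of the flat (1.5 mm from the shaft's axis); z up. It turns stiffly (0.12 Nm), +-2.4 rad from flat-to-front, and starts within 0.7 rad of flat-to-front
- shaft_push (a joint): how far the shaft is pressed in: 0 = out, 0.004 m = at its stop; spring, 2 N to start and 8 N at the stop
- knob: loose dark aluminium knob, upright on the bench, 70 to 140 g. Origin: centre of underside, z up. Skirt 46 mm diameter, 0 to 16 mm high; on it a bar grip 16 to 34 mm high, 14 mm wide (12.6 at the top), x from -21 (blunt) to +22 mm (pointed from +10 on, index line on top). Blind D-bore below: 13.2 mm diameter, 12 mm deep, round side chamfered, its flat on the +x (pointed) side 2.2 mm from the axis
- knob_seat (a point): centre of the blind end of the knob's bore, 12 mm above its underside, axes as the knob's. It meets the shaft tip when the knob is fully home (pointed end the way the shaft's flat faces; skirt then 6 mm clear of the strip, 2 mm when pressed in)
- ink_tin: bystander: closed ink tin, 76 mm diameter, 52 mm high, origin under its centre
- pigment_jar: bystander: small jar, 54 mm diameter, 65 mm high, origin under its centre
- brayer: bystander: ink roller lying down, 36 mm roller (90 mm along its y) at the origin, frame and wooden handle to 170 mm towards -x, 36 mm high
- gouge: bystander: lino gouge lying down along x, wooden handle 20 mm wide, 18 mm high, x from -73 to +67 mm
- knob_pointer (a point): the pointed end of the knob's bar grip, at its foot: 22 mm from the knob's axis towards +x, 16 mm above the underside
Mind the look-alikes: they are no part of the job. Leave any orange look-alike of the knob alone.

How it is judged (in metres and radians):
On the way, in this order (a step that is already met when the one before it is completed fails the run):
1. the pen-lift lever is raised (value of joint pen_lever above 0.78 rad), for 0.2 s.
2. the knob is fully home on the D-shaft, flats matched (distance between knob_seat and shaft_tip below 0.003 m and angle between the z axis of knob and the z axis of shaft_tip, either way round below 0.12 rad and x of knob_pointer in the frame of shaft_tip above 0.0205 m), for 0.2 s.
At the end, for the whole second after the job is handed in: knob home on the D-shaft (bore end within 3 mm of the tip, upright within 0.12 rad, pointed end within 0.35 rad of where the flat faces); fingers on it, holding the shaft pressed in over 3 of its 4 mm; pen-lift lever above 0.72 of its 0.9 rad (all of step 2 and value of joint shaft_push above 0.003 m and contact force between the fingers and knob above 2 N and value of joint pen_lever above 0.72 rad); the arm keeps its last pose, push and grip.
It fails at once if the ink tin is pushed away (distance of ink_tin from where it was at the start of the episode above 0.03 m).
It fails at once if the jar is pushed away (distance of pigment_jar from where it was at the start of the episode above 0.03 m).
It fails at once if the brayer is pushed away (distance of brayer from where it was at the start of the episode above 0.03 m).
It fails at once if the gouge is pushed away (distance of gouge from where it was at the start of the episode above 0.03 m).
It also fails if it takes over 58 s, if anything falls off the work surface, if the arm or the gripper's body presses on something with over 40 N, if the wrist force passes 120 N, or if a joint passes its speed limit or range.

## Working session

There is one attempt and no reset: what is moved stays moved. The work goes in short steps, Python scripts to look and compute and a shell command to move; the robot and the scene stay as the last step left them, time stands still between calls to the robot, and variables do not carry over. Pictures are saved under pics/ and viewed, at most 10 in all, crops included, and the job is handed in when it is done.

```bash
mkdir -p pics; ls; python3 - <<'E'
from plant import r
import cv2,numpy as np
s=r.sense();print(s)
for n in("scene","top"):
    i=r.camera_info(n);print(n,i)
    p,d=r.camera(n);cv2.imwrite(f"pics/{n}0.png",p[:,:,::-1]);np.save(f"{n}0d.npy",d)
E
```

```text
pics
{'clock': 0.0, 'qpos': array([ 1.22440983,  0.43522984,  0.02495882,  1.57410538, -0.01160601,
        1.13396112, -0.07513135]), 'dq': array([-0.00081526,  0.00148214,  0.00212409,  0.00057782, -0.00011771,
        0.00080881,  0.0002862 ]), 'tau': array([-1.47154276e-05, -6.67849374e+01,  9.84880552e-01, -3.14457929e+01,
       -6.06248248e-02,  4.28688107e-02,  1.20095265e-04]), 'ee_pos': array([ 150.69467806, -606.04079476,  225.93732747]), 'orientation': array([-3.14003944e+00,  1.30723347e-04,  2.43695647e-01]), 'ft_force': array([-0.52370514,  0.69687509, -0.64749032]), 'ft_torque': array([-0.01449102, -0.00779418,  0.01927444]), 'finger_force': 0.0, 'opening': 91.75484578607184}
scene {'fx': 520.3001940537738, 'fy': 520.3001940537738, 'cx': 320.7120479721217, 'cy': 236.25807007842255, 'dist_coeffs': array([-0.15092569,  0.        ,  0.        ,  0.        ,  0.        ]), 'origin': array([ 972.26760359, -475.24718548,  909.59436495]), 'attitude': array([-2.4910136 ,  0.00263261,  0.71972387])}
top {'fx': 512.6623548309071, 'fy': 512.6623548309071, 'cx': 316.1747569958536, 'cy': 240.1583763377092, 'dist_coeffs': array([-0.13538081,  0.        ,  0.        ,  0.        ,  0.        ]), 'origin': array([ 374.41486751,  -11.89398116, 1175.07981141]), 'attitude': array([-2.96972222,  0.00909533, -1.5476161 ])}
```

View pics/scene0.png

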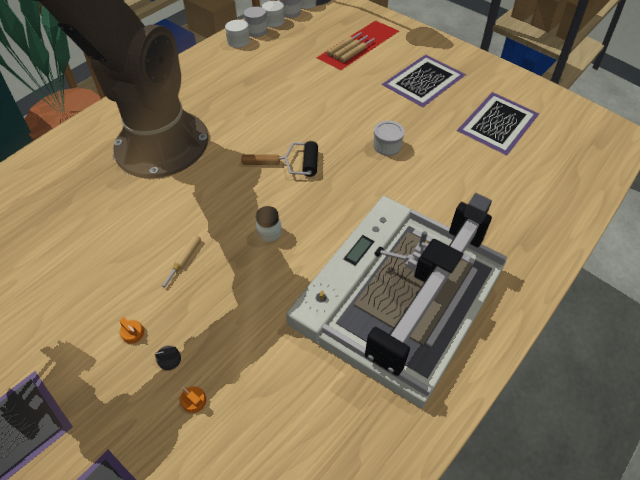

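View pics/top0.png

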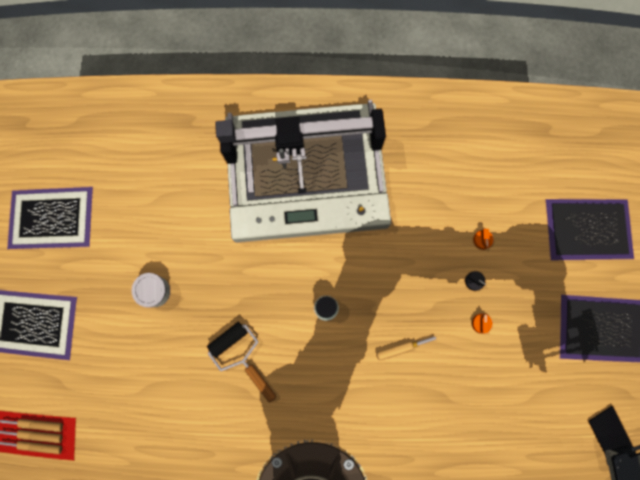

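The scene view shows the dark knob at (168,357), the D-shaft at (321,297) and the lever pin near (379,252). In the top view they are at (475,281), (361,210) and about (302,188). The two orange look-alikes are on either side of the knob. Next I'll enlarge these areas.

```bash
cat > h.py <<'E'
from plant import r
import cv2,numpy as np
from scipy.spatial.transform import Rotation as R
def rays(n,uv,info=None):
    i=info or r.camera_info(n);K=np.array([[i['fx'],0,i['cx']],[0,i['fy'],i['cy']],[0,0,1]])
    q=cv2.undistortPoints(np.array(uv,float).reshape(-1,1,2),K,i['dist_coeffs']).reshape(-1,2)
    return i['origin'],R.from_euler('xyz',i['attitude']).apply(np.c_[q,np.ones(len(q))])
def onz(n,uv,z,info=None):
    o,d=rays(n,uv,info);return o+d*((z-o[2])/d[:,2])[:,None]
def two(n1,a,n2,b,i1=None,i2=None):
    o,d=rays(n1,[a],i1);p,e=rays(n2,[b],i2);d=d[0];e=e[0]
    t=np.linalg.lstsq(np.c_[d,-e],p-o,rcond=None)[0]
    A=o+t[0]*d;B=p+t[1]*e;return (A+B)/2,np.linalg.norm(A-B)
E
python3 - <<'E'
import cv2,numpy as np
t=cv2.imread('pics/top0.png');s=cv2.imread('pics/scene0.png')
f=lambda im,x,y,w,h,k:cv2.resize(im[y:y+h,x:x+w],None,fx=k,fy=k,interpolation=cv2.INTER_CUBIC)
a=f(t,220,90,180,150,2);  # 360x300
m=np.zeros((600,800,3),np.uint8)
a=f(t,265,140,110,80,4);m[:320,:440]=a       # top lever+shaft
b=f(t,455,265,40,32,8);m[:256,450:770]=b       # top knob
c=f(s,350,210,100,65,4);m[330:590,:400]=c      # scene lever
d=f(s,290,275,60,40,5);m[330:530,410:710]=d     # scene shaft
cv2.imwrite('pics/m1.png',m)
E
```

```text
(no output)
```

View pics/m1.png

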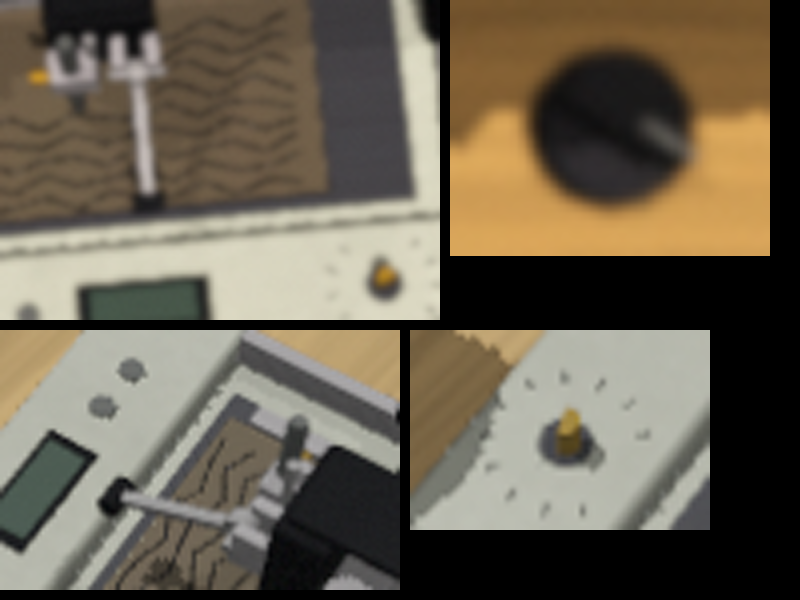

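```bash
python3 - <<'E'
from h import *
print('pin',two('top',(302,190.75),'scene',(379.2,251.7)))
print('shaft',two('top',(361.2,208),'scene',(322,292.3)), onz('top',[(361.2,208)],73))
e=onz('top',[(231.5,207.5),(389,195)],55);print('strip rear edge',e)
f=onz('top',[(233,240),(390,227)],55);print('front',f);v=f[1]-f[0];print('yaw of x axis',np.arctan2(v[1],v[0])+np.pi/2, np.linalg.norm(v))
print('knob top', onz('top',[(475.2,281)],16),'scene',onz('scene',[(168,357)],20))
k=onz('top',[(475,279.5),(481.5,284.5)],34);v=k[1]-k[0];print('knob yaw',np.arctan2(v[1],v[0]),k)
d=np.load('top0d.npy')
print(d[281,475],d[208,361],d[191,302])
o=onz('top',[(484,239),(482,323),(327,308),(150,290),(228,339),(405,345)],20);print(o.round())
E
```

```text
pin (array([670.81619131,  36.03537294,  93.71756639]), np.float64(0.8234015582883405))
shaft (array([639.57312949, -95.23739684,  72.93120197]), np.float64(0.21308504629638908)) [[639.62673297 -95.15134085  73.        ]]
strip rear edge [[ 639.1823021   195.48883788   55.        ]
 [ 675.56650354 -159.19423683   55.        ]]
front [[ 564.91477192  188.17144163   55.        ]
 [ 601.90738846 -161.18932531   55.        ]]
yaw of x axis 0.10549348799016856 351.31381862338577
knob top [[ 488.31341845 -362.87896787   16.        ]] scene [[ 496.21094945 -367.23904932   20.        ]]
knob yaw -2.2149108191062044 [[ 489.93141313 -357.04583339   34.        ]
 [ 478.84891773 -371.80362651   34.        ]]
1139.6748 1129.3413 1109.4088
[[ 586. -385.   20.]
 [ 393. -376.   20.]
 [ 421.  -25.   20.]
 [ 450.  381.   20.]
 [ 346.  195.   20.]
 [ 342. -200.   20.]]
```

```bash
cat >> h.py <<'E'
def go(p,yaw,tilt=0):
    s=r.sense();C=R.from_euler('xyz',s['orientation']);T=R.from_euler('xyz',[np.pi,tilt,yaw])
    sh=C.inv().apply(np.array(p)-s['ee_pos'])/1e3
    print('shift',sh.round(4),'turn',(C.inv()*T).as_rotvec(degrees=True).round(2),'rows',round(np.linalg.norm(sh)/.0625,1))
E
python3 -c "
from h import *
go((667,36,215),.105)"
```

```text
shift [ 0.656  -0.4985  0.0116] turn [-0.08  0.01  7.95] rows 13.2
```

```bash
python3 -m handwheel '[[[0.656,-0.4985,0.01],[0,0,8],-0.1],[[0.656,-0.4985,0.01],[0,0,8],-0.1],[[0.656,-0.4985,0.01],[0,0,8],-0.1],[[0.656,-0.4985,0.01],[0,0,8],-0.1],[[0.656,-0.4985,0.01],[0,0,8],-0.1],[[0.656,-0.4985,0.01],[0,0,8],-0.1],[[0.656,-0.4985,0.01],[0,0,8],-0.1],[[0.656,-0.4985,0.01],[0,0,8],-0.1],[[0.656,-0.4985,0.01],[0,0,8],-0.1],[[0.656,-0.4985,0.01],[0,0,8],-0.1],[[0.656,-0.4985,0.01],[0,0,8],-0.1],[[0.656,-0.4985,0.01],[0,0,8],-0.1]]'; python3 -c "
from h import *
go((667,36,215),.105)"
```

```text
clock: 1.6
ee_pos: [621.7, -20.6, 217.3]
orientation: [3.141, 0.001, 0.104]
ft_force: [0.0, -0.7, 0.1]
opening: 50.3
finger_force: 0.0
shift [ 0.0509 -0.0516  0.0022] turn [ 0.02  0.03 -0.07] rows 1.2
```

```bash
python3 -m handwheel '[[[0.051,-0.0516,0.002],[0,0,0],-0.1],[[0.051,-0.0516,0.002],[0,0,0],-0.1],[[0.051,-0.0516,0.002],[0,0,0],-0.1],[[0.051,-0.0516,0.002],[0,0,0],-0.1]]'; python3 - <<'E'
from h import *
go((667,36,84),.105)
i=r.camera_info('wrist');p,d=r.camera('wrist');cv2.imwrite('pics/w1.png',p[:,:,::-1])
print(i)
E
```

```text
clock: 2.1
ee_pos: [665.6, 32.4, 215.5]
orientation: [3.14, 0.001, 0.102]
ft_force: [0.2, -0.0, 0.4]
opening: 50.7
finger_force: 0.0
shift [ 0.0019 -0.0036  0.1315] turn [ 0.07  0.04 -0.17] rows 2.1
{'fx': 395.03808704295574, 'fy': 395.03808704295574, 'cx': 322.6452017403335, 'cy': 237.82801480322053, 'dist_coeffs': array([0.01379076, 0.        , 0.        , 0.        , 0.        ]), 'origin': array([742.04745077,  39.842684  , 372.7150424 ]), 'attitude': array([ 2.85186377e+00, -2.00019256e-03, -1.46807404e+00])}
```

View pics/w1.png

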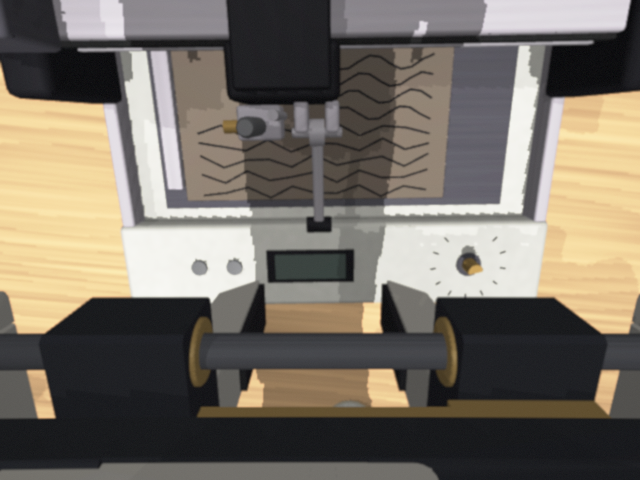

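The wrist view shows the pin at (318,224), centred between the fingers, and the shaft at (468,262). I'll descend on the pin.

```bash
python3 -c "
from h import *
i={'fx':395.038,'fy':395.038,'cx':322.645,'cy':237.828,'dist_coeffs':np.array([.01379,0,0,0,0.]),'origin':np.array([742.047,39.843,372.715]),'attitude':np.array([2.851864,-.002,-1.468074])}
print(onz('wrist',[(318,224)],94,i),onz('wrist',[(470,264)],73,i))"
python3 -m handwheel '[[[0.002,-0.0036,0.06],[0,0,0],-0.1],[[0.002,-0.0036,0.1],[0,0,0],-0.1],[[0.002,-0.0036,0.131],[0,0,0],-0.1],[[0.002,-0.0036,0.131],[0,0,0],-0.1],[[0.002,-0.0036,0.131],[0,0,0],-0.1],[[0.002,-0.0036,0.131],[0,0,0],1],[[0.002,-0.0036,0.131],[0,0,0],1],[[0.002,-0.0036,0.131],[0,0,0],1],[[0.002,-0.0036,0.131],[0,0,0],1]]'
```

```text
[[669.56491069  35.21303486  94.        ]] [[643.4331955  -90.42185458  73.        ]]
clock: 3.28
ee_pos: [668.3, 35.5, 84.9]
orientation: [3.138, -0.001, 0.103]
ft_force: [0.5, -2.6, 1.1]
opening: 17.4
finger_force: 30.0
```

```bash
python3 -m handwheel '[[[-0.0038,0,-0.0098],[0,0,0],1],[[-0.0062,0,-0.02],[0,0,0],1],[[-0.007,0,-0.0304],[0,0,0],1],[[-0.0062,0,-0.041],[0,0,0],1],[[-0.0038,0,-0.051],[0,0,0],1],[[0,0,-0.061],[0,0,0],1],[[0,0,-0.062],[0,0,0],1],[[0,0,-0.062],[0,0,0],1],[[0,0,-0.062],[0,0,0],1],[[0,0,-0.062],[0,0,0],1]]'
```

```text
clock: 4.53
ee_pos: [668.4, 35.8, 146.3]
orientation: [3.139, -0.001, 0.102]
ft_force: [3.1, -5.0, -2.9]
opening: 17.1
finger_force: 30.0
```

Next I'll release, rise clear and look.

```bash
python3 -m handwheel '[[[0,0,0],[0,0,0],-0.1],[[0,0,0],[0,0,0],-0.1],[[0,0,0],[0,0,0],-0.1],[[0,0,-0.05],[0,0,0],-0.1],[[0,0,-0.08],[0,0,0],-0.1],[[0,0,-0.08],[0,0,0],-0.1],[[0,0,-0.08],[0,0,0],-0.1]]'; python3 - <<'E'
from h import *
go((488,-363,200),.93)
i=r.camera_info('wrist');p,d=r.camera('wrist')
np.save('w2.npy',np.array([i],dtype=object),allow_pickle=True)
s,_=r.camera('scene');s=s[:,:,::-1];p=p[:,:,::-1]
m=np.zeros((600,800,3),np.uint8)
f=lambda im,x,y,w,h,k:cv2.resize(im[y:y+h,x:x+w],None,fx=k,fy=k,interpolation=cv2.INTER_CUBIC)
m[:300,:400]=f(s,340,180,100,75,4); m[:300,410:710]=f(s,300,275,50,50,6)
m[310:590,:400]=f(p,220,40,200,140,2);m[310:590,410:790]=f(p,390,180,95,70,4)
cv2.imwrite('pics/m2.png',m);cv2.imwrite('w2full.png',p)
E
```

```text
clock: 5.4
ee_pos: [667.3, 38.4, 226.0]
orientation: [-3.142, 0.001, 0.104]
ft_force: [-1.2, -0.1, -0.9]
opening: 50.7
finger_force: 0.0
shift [-0.2201  0.3806  0.0262] turn [-2.000e-02  5.000e-02 -4.731e+01] rows 7.0
```

View pics/m2.png

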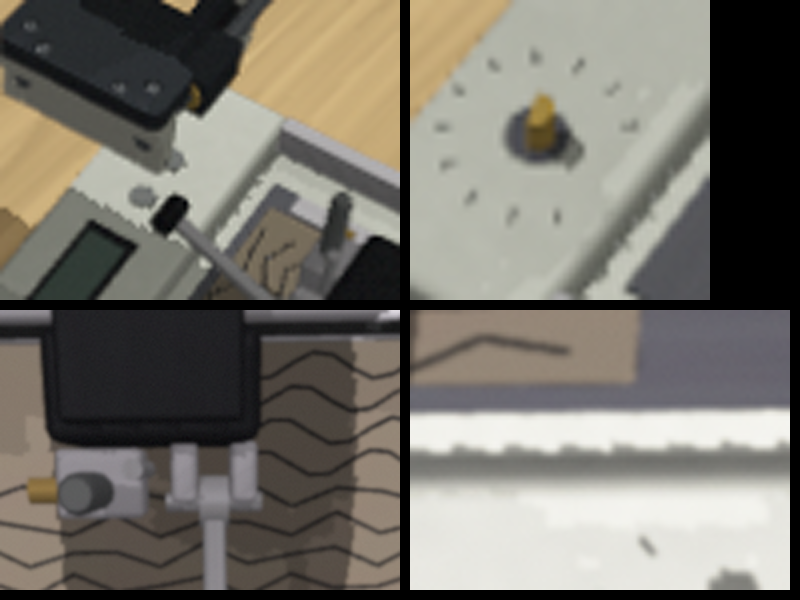

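```bash
python3 -c "
from h import *
print('pin up',onz('scene',[(382.5,233.75)],155))
go((615,-95,226),.105)"
```

```text
pin up [[673.67253585  34.14910665 155.        ]]
shift [-0.0656  0.1271 -0.0006] turn [ 0.    0.13 -0.04] rows 2.3
```

```bash
python3 -m handwheel '[[[-0.0656,0.127,0],[0,0,0],-0.5],[[-0.0656,0.127,0],[0,0,0],-0.5],[[-0.0656,0.127,0],[0,0,0],-0.5],[[-0.0656,0.127,0.04],[0,0,0],-0.5],[[-0.0656,0.127,0.08],[0,0,0],-0.5],[[-0.0656,0.127,0.08],[0,0,0],-0.5],[[-0.0656,0.127,0.08],[0,0,0],-0.5]]'; python3 - <<'E'
from h import *
import pickle
i=r.camera_info('wrist');p,d=r.camera('wrist');p=p[:,:,::-1].copy();cv2.imwrite('w3.png',p);pickle.dump(i,open('w3.pkl','wb'))
o=i['origin'];A=R.from_euler('xyz',i['attitude']);q=A.inv().apply(np.array([640,-95,73])-o);u=int(i['cx']+i['fx']*q[0]/q[2]);v=int(i['cy']+i['fy']*q[1]/q[2]);print(u,v,i)
cv2.imwrite('pics/m3.png',cv2.resize(p[v-50:v+50,u-66:u+66],None,fx=6,fy=6,interpolation=cv2.INTER_CUBIC))
print('off',u-66,v-50)
E
```

```text
clock: 6.38
ee_pos: [616.5, -94.3, 147.6]
orientation: [-3.141, -0.001, 0.105]
ft_force: [-0.0, -0.2, -0.5]
opening: 68.9
finger_force: 0.0
326 213 {'fx': 395.03808704295574, 'fy': 395.03808704295574, 'cx': 322.6452017403335, 'cy': 237.82801480322053, 'dist_coeffs': array([0.01379076, 0.        , 0.        , 0.        , 0.        ]), 'origin': array([692.7017101 , -86.85965222, 304.93039785]), 'attitude': array([ 2.85349781e+00, -5.58414686e-04, -1.46528270e+00])}
off 260 163
```

View pics/m3.png

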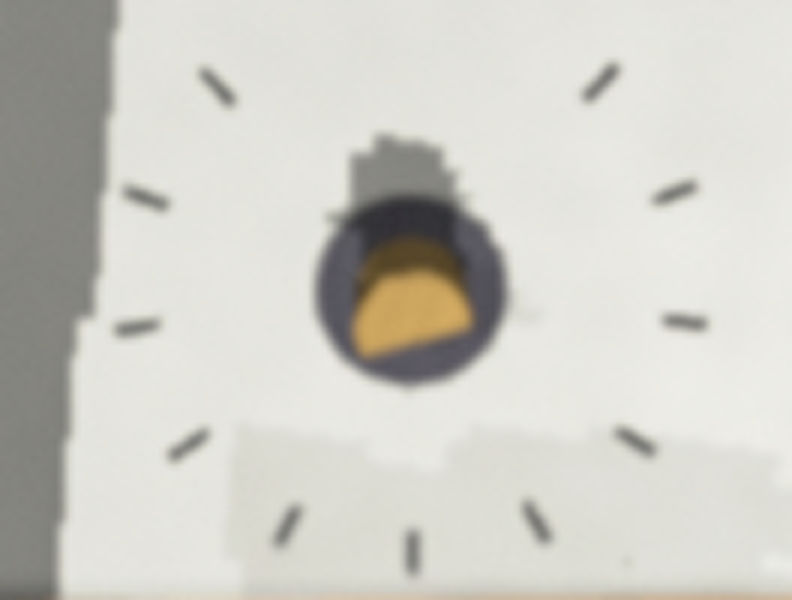

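The crop shows the brass tip at about (412,315), with its flat running from (363,357) to (472,328) and facing front. I'll measure the flat's direction and the axis from a colour mask.

```bash
python3 - <<'E'
from h import *
import pickle
from scipy.optimize import least_squares
i=pickle.load(open('w3.pkl','rb'));im=cv2.resize(cv2.imread('w3.png')[163:263,260:392],None,fx=6,fy=6,interpolation=cv2.INTER_CUBIC)
h=cv2.cvtColor(im,cv2.COLOR_BGR2HSV);m=cv2.inRange(h,(12,90,150),(28,255,255))
c=max(cv2.findContours(m,cv2.RETR_EXTERNAL,cv2.CHAIN_APPROX_NONE)[0],key=cv2.contourArea).reshape(-1,2)
P=onz('wrist',(c+.5)/6-.5+[260,163],73,i)[:,:2]
# flat: contour points close to line between given ends
a,b=np.array([363,357.]),np.array([472,328.]);t=b-a;t/=np.linalg.norm(t);n=np.array([-t[1],t[0]])
D=(c-a)@n;S=(c-a)@t
fl=(abs(D)<7)&(S>15)&(S<98);L=cv2.fitLine(P[fl].astype(np.float32),cv2.DIST_L2,0,.01,.01).ravel()
arc=(D<-20)
q=least_squares(lambda x:np.hypot(*(P[arc]-x[:2]).T)-x[2],[640,-95,6],loss='soft_l1',f_scale=.3).x
nn=np.array([-L[1],L[0]]);nn*=np.sign((L[2:]-q[:2])@nn)
print('axis',q,'flat dist',(L[2:]-q[:2])@nn,'flat yaw',np.arctan2(nn[1],nn[0]),fl.sum(),arc.sum(),P.min(0),P.max(0))
go((488,-363,180),.93)
go((488,-363,180),.93-np.pi)
E
```

```text
axis [637.34045417 -96.45910897   5.90767611] flat dist 1.174727306876664 flat yaw -2.766584 80 152 [ 634.40790671 -101.8499428 ] [643.36613288 -90.41757827]
shift [-0.1562  0.2537 -0.0321] turn [  0.06  -0.11 -47.29] rows 4.8
shift [-0.1562  0.2537 -0.0321] turn [-1.4000e-01 -7.0000e-02  1.3271e+02] rows 4.8
```

```bash
python3 -c "
from h import *
go((470,-387,150),.93)"
```

```text
shift [-0.1766  0.2757 -0.0021] turn [  0.06  -0.11 -47.29] rows 5.2
```

```bash
python3 -m handwheel '[[[-0.1766,0.2757,0],[0,0,-47.3],-0.5],[[-0.1766,0.2757,0],[0,0,-47.3],-0.5],[[-0.1766,0.2757,0],[0,0,-47.3],-0.5],[[-0.1766,0.2757,0],[0,0,-47.3],-0.5],[[-0.1766,0.2757,0],[0,0,-47.3],-0.5],[[-0.1766,0.2757,0],[0,0,-47.3],-0.5],[[-0.1766,0.2757,0],[0,0,-47.3],-0.5],[[-0.1766,0.2757,0],[0,0,-47.3],-0.5],[[-0.1766,0.2757,0],[0,0,-47.3],-0.5],[[-0.1766,0.2757,0],[0,0,-47.3],-0.5]]'; python3 - <<'E'
from h import *
import pickle
i=r.camera_info('wrist');p,d=r.camera('wrist');p=p[:,:,::-1].copy();cv2.imwrite('w4.png',p);pickle.dump(i,open('w4.pkl','wb'))
o=i['origin'];A=R.from_euler('xyz',i['attitude']);q=A.inv().apply(np.array([488,-363,20])-o);u=int(i['cx']+i['fx']*q[0]/q[2]);v=int(i['cy']+i['fy']*q[1]/q[2])
cv2.imwrite('pics/m4.png',cv2.resize(p[v-50:v+50,u-66:u+66],None,fx=6,fy=6,interpolation=cv2.INTER_CUBIC))
print('off',u-66,v-50)
E
```

```text
clock: 7.68
ee_pos: [469.6, -386.2, 146.8]
orientation: [3.141, -0.0, 0.932]
ft_force: [0.4, -1.2, -0.2]
opening: 69.0
finger_force: 0.0
off 257 137
```

View pics/m4.png

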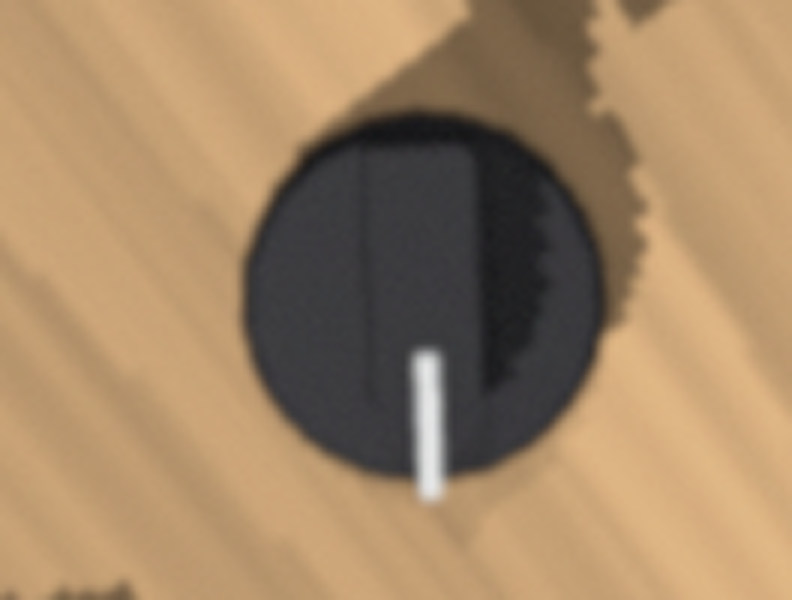

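The dark knob fills the crop. Its skirt is centred at about (425,293), and the white index line runs from (426,350) to (430,500).

```bash
python3 - <<'E'
from h import *
import pickle
i=pickle.load(open('w4.pkl','rb'));im=cv2.resize(cv2.imread('w4.png')[137:237,257:389],None,fx=6,fy=6,interpolation=cv2.INTER_CUBIC)
h=cv2.cvtColor(im,cv2.COLOR_BGR2HSV)
f=lambda c:(np.array(c,float)+.5)/6-.5+[257,137]
w=cv2.inRange(h,(0,0,150),(180,40,255));ys,xs=np.nonzero(w);ok=(ys>340)&(ys<510)&(abs(xs-428)<30)
P=onz('wrist',f(np.c_[xs,ys][ok]),34,i)[:,:2]
L=cv2.fitLine(P.astype(np.float32),cv2.DIST_L2,0,.01,.01).ravel();e=L[:2]
if e@P[-1]<e@P[0]: e=-e
s=(P-L[2:])@e;tip=L[2:]+e*s.max();st=L[2:]+e*s.min()
print('yaw',np.arctan2(e[1],e[0]),'tip',tip,'line len',np.ptp(s),'axis from tip',tip-22*e)
k=cv2.inRange(h,(0,0,0),(180,90,75))
c=max(cv2.findContours(k,cv2.RETR_EXTERNAL,cv2.CHAIN_APPROX_NONE)[0],key=cv2.contourArea)
hull=cv2.convexHull(c).reshape(-1,2)
for z in(8,16):
    Q=onz('wrist',f(c.reshape(-1,2)),z,i)[:,:2];(cx,cy),rad=cv2.minEnclosingCircle(Q[:,None].astype(np.float32));print(z,cx,cy,rad, 'lateral offset of centre from index line',(np.array([cx,cy])-L[2:])@np.array([-e[1],e[0]]))
bar=onz('wrist',f([(362,145),(474,145)]),34,i)[:,:2];print('blunt end',((bar-tip)@e),'width',np.hypot(*(bar[1]-bar[0])))
E
```

```text
yaw -2.1770718 tip [ 478.60206059 -381.33988027] line len 17.448004828134234 axis from tip [ 491.13789586 -363.26080922]
8 489.78997802734375 -365.2720031738281 22.99439239501953 lateral offset of centre from index line 0.03831362430173613
16 490.48004150390625 -364.18682861328125 22.372953414916992 lateral offset of centre from index line -0.012952854405739345
blunt end [-41.14784853 -40.74359156] width 12.57617707388704
```

```bash
cat >> h.py <<'E'
def avg(n=8):
    X=[]
    for _ in range(n):
        r.camera('top');s=r.sense();X.append(np.r_[s['ee_pos'],s['orientation'][2],s['ft_force']])
    X=np.array(X);return X.mean(0),X.std(0)
E
python3 -c "
from h import *
a,b=avg();print(a.round(3),b.round(3));go((490.5,-364.2,60),.9645)
print([r.camera_info('wrist')['origin'] for _ in range(2)])"
```

```text
[ 4.68851e+02 -3.87218e+02  1.46610e+02  9.30000e-01  7.70000e-02
 -4.40000e-02 -3.90000e-01] [0.156 0.216 0.027 0.    0.354 0.279 0.395]
shift [0.0316 0.0036 0.0866] turn [ 0. -0. -2.] rows 1.5
[array([ 514.62339051, -326.41601226,  303.86042275]), array([ 514.62339051, -326.41601226,  303.86042275])]
```

```bash
cat >> h.py <<'E'
def crop(guess,n='wrist'):
    s=r.sense();i=r.camera_info('wrist');p,_=r.camera('wrist')
    q=R.from_euler('xyz',i['attitude']).inv().apply(np.array(guess)-i['origin']);o=(np.array([i['cx']+i['fx']*q[0]/q[2],i['cy']+i['fy']*q[1]/q[2]])-[66,50]).astype(int)
    im=cv2.resize(p[o[1]:o[1]+100,o[0]:o[0]+132,::-1],None,fx=6,fy=6,interpolation=cv2.INTER_CUBIC)
    return s,i,im,(lambda c:(np.array(c,float)+.5)/6-.5+o)
def knob(guess):
    s,i,im,f=crop(guess);h=cv2.cvtColor(im,cv2.COLOR_BGR2HSV)
    k=cv2.inRange(h,(0,0,0),(180,90,75));c=max(cv2.findContours(k,cv2.RETR_EXTERNAL,cv2.CHAIN_APPROX_NONE)[0],key=cv2.contourArea)
    w=cv2.inRange(h,(0,0,150),(180,40,255))&cv2.dilate(cv2.drawContours(k*0,[c],-1,255,-1),np.ones((30,30)))
    ys,xs=np.nonzero(w);P=onz('wrist',f(np.c_[xs,ys]),34,i)[:,:2]
    L=cv2.fitLine(P.astype(np.float32),cv2.DIST_L2,0,.01,.01).ravel();e=L[:2]
    (cx,cy),rad=cv2.minEnclosingCircle(onz('wrist',f(c.reshape(-1,2)),13,i)[:,None,:2].astype(np.float32))
    C=np.array([cx,cy]);e=e*np.sign(e@(L[2:]-C));t=L[2:]+e*((P-L[2:])@e).max()
    print('knob yaw',np.arctan2(e[1],e[0]),'skirt',C,rad,'lat',(C-L[2:])@np.array([-e[1],e[0]]),'tip-21',t-21*e,'line',np.ptp((P-L[2:])@e),'tcp',s['ee_pos'],s['orientation'][2])
E
python3 -c "
from h import *
knob((488,-363,20));knob((488,-363,20))"
```

```text
knob yaw -2.177047863606537 skirt [ 490.212677   -364.67321777] 22.550235748291016 lat 0.08751425539958291 tip-21 [ 491.13816338 -363.1848311 ] line 16.386499144113643 tcp [ 468.73442156 -387.40137282  146.61358176] 0.9295632680379755
knob yaw -2.1722493116590345 skirt [ 490.17507935 -364.66412354] 22.560333251953125 lat 0.09899804699307424 tip-21 [ 491.1566707 -363.0588421] line 16.273286320121006 tcp [ 468.67469953 -387.4507269   146.60808584] 0.9294761794177353
```

```bash
python3 -c "
from h import *
go((490.4,-364.2,18),.966)"
```

```text
shift [0.0316 0.0035 0.1286] turn [-0.    0.   -2.09] rows 2.1
```

```bash
python3 -m handwheel '[[[0.0316,0.0035,0.03],[0,0,-2.1],0.1],[[0.0316,0.0035,0.07],[0,0,-2.1],0.1],[[0.0316,0.0035,0.1],[0,0,-2.1],0.1],[[0.0316,0.0035,0.12],[0,0,-2.1],0.1],[[0.0316,0.0035,0.1285],[0,0,-2.1],0.1],[[0.0316,0.0035,0.1285],[0,0,-2.1],0.1],[[0.0316,0.0035,0.1285],[0,0,-2.1],0.1],[[0.0316,0.0035,0.1285],[0,0,-2.1],0.1]]'; python3 -c "
from h import *
print(avg(4)[0].round(3));go((490.4,-364.2,18),.966)"
```

```text
clock: 9.22
ee_pos: [491.0, -364.6, 19.1]
orientation: [3.14, 0.0, 0.966]
ft_force: [0.4, -0.5, -0.9]
opening: 41.2
finger_force: 0.0
[ 4.90712e+02 -3.64390e+02  1.87090e+01  9.66000e-01 -2.70000e-02
  2.48000e-01  7.00000e-02]
shift [-0.     -0.0002  0.0005] turn [0.03 0.   0.01] rows 0.0
```

```bash
python3 -m handwheel '[[[0,0,0],[0,0,0],1],[[0,0,0],[0,0,0],1],[[0,0,0],[0,0,0],1],[[0,0,0],[0,0,0],1],[[0,0,-0.03],[0,0,0],1],[[0,0,-0.08],[0,0,0],1],[[0,0,-0.13],[0,0,0],1],[[0,0,-0.13],[0,0,0],1],[[0,0,-0.13],[0,0,0],1]]'; python3 -c "
from h import *
y=.41;go((638-33*np.cos(y),-96-33*np.sin(y),150),y)"
```

```text
clock: 10.55
ee_pos: [489.9, -364.1, 147.5]
orientation: [-3.141, 0.0, 0.966]
ft_force: [-0.3, -0.3, -2.0]
opening: 13.3
finger_force: 30.0
shift [ 0.2767 -0.0479 -0.0025] turn [-4.000e-02  3.000e-02  3.186e+01] rows 4.5
```

```bash
python3 -m handwheel '[[[0.2767,-0.0479,0],[0,0,33.9],1],[[0.2767,-0.0479,0],[0,0,33.9],1],[[0.2767,-0.0479,0],[0,0,33.9],1],[[0.2767,-0.0479,0],[0,0,33.9],1],[[0.2767,-0.0479,0],[0,0,33.9],1],[[0.2767,-0.0479,0],[0,0,33.9],1],[[0.2767,-0.0479,0],[0,0,33.9],1],[[0.2767,-0.0479,0],[0,0,33.9],1],[[0.2767,-0.0479,0],[0,0,33.9],1],[[0.2767,-0.0479,0],[0,0,33.9],1]]'; cat >> h.py <<'E'
def shaft(guess):
    s,i,im,f=crop(guess);h=cv2.cvtColor(im,cv2.COLOR_BGR2HSV);m=cv2.inRange(h,(12,90,130),(28,255,255))
    c=max(cv2.findContours(m,cv2.RETR_EXTERNAL,cv2.CHAIN_APPROX_NONE)[0],key=cv2.contourArea).reshape(-1,2)
    P=onz('wrist',f(c),73,i)[:,:2]
    d=np.array([np.cos(-2.767),np.sin(-2.767)])
    for _ in range(3):
        n=np.array([-d[1],d[0]]);a=P@d;b=(P-P.mean(0))@n;fl=(a>a.max()-1.2)&(abs(b)<4)
        L=cv2.fitLine(P[fl].astype(np.float32),cv2.DIST_HUBER,0,.01,.01).ravel();e=np.array([-L[1],L[0]]);d=e*np.sign(e@d)
    arc=P@d<L[2:]@d-2.5
    A=P[arc];q=np.linalg.lstsq(np.c_[2*A,np.ones(len(A))],(A**2).sum(1),rcond=None)[0];rad=np.sqrt(q[2]+q[:2]@q[:2])
    n=np.array([-d[1],d[0]]);b=P@n
    print('flat yaw',np.arctan2(d[1],d[0]),'axis',q[:2],'r',rad,'flat dist',(L[2:]-q[:2])@d,'width',np.ptp(b),'depth',np.ptp(P@d),'tcp',s['ee_pos'],s['orientation'][2]);return im
E
python3 -c "
from h import *
avg(3);shaft((638,-96,73));im=shaft((638,-96,73))
p,_=r.camera('wrist');p=p[:,:,::-1];cv2.imwrite('pics/m5.png',np.vstack([im[:300,:640],cv2.resize(p[180:480],(480,225))] if 0 else [im[100:400,60:700],p[180:460]]))"
```

```text
clock: 11.8
ee_pos: [608.1, -110.0, 148.2]
orientation: [3.141, 0.0, 0.374]
ft_force: [-0.0, -1.0, -0.9]
opening: 13.2
finger_force: 30.0
flat yaw -2.843740316504079 axis [599.86811678 -73.11011763] r 5.501330721290267 flat dist 3.225099195941831 width 19.664561670721923 depth 9.325811029747456 tcp [ 608.28566221 -109.50021288  148.20975226] 0.374279612068789
flat yaw -2.850295856343251 axis [601.07209824 -74.75136009] r 6.103863892780523 flat dist 3.8638810403685584 width 19.271582513676776 depth 9.342111359459523 tcp [ 608.30999916 -109.3781334   148.21657116] 0.3744309980768612
```

View pics/m5.png

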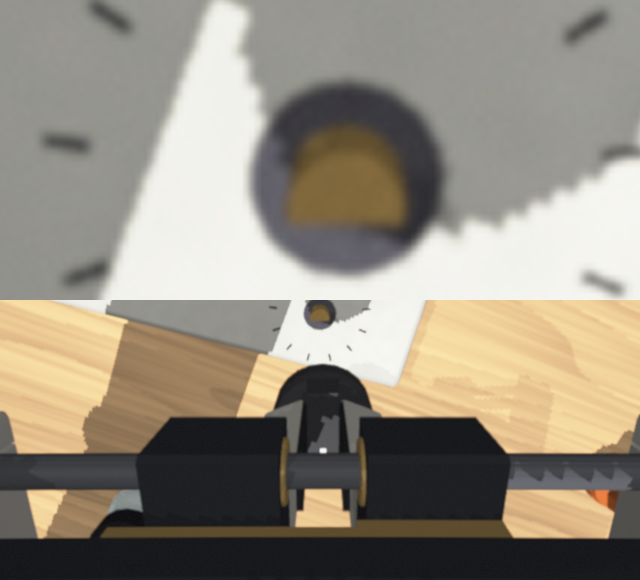

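The shaft tip is shaded here, with its flat at crop row ~222 and parallel to the tool's y axis. The held knob's skirt edge is at about (322,245) in the wrist frame. I'll tune the mask and measure both.

```bash
sed -i 's/(12,90,130),(28,255,255))/(12,80,VMIN),(30,255,255));m[:,:250]=0;m[:,530:]=0;m[:150]=0;m[420:]=0/; s/^def shaft(guess)/VMIN=105\ndef shaft(guess)/' h.py
python3 - <<'E'
import h
from h import *
s,i,im,f=crop((638,-96,73));hs=cv2.cvtColor(im,cv2.COLOR_BGR2HSV)
print('face',hs[290,400],'side',hs[235,410],hs[245,410],'dk',hs[340,400])
for v in(90,100,110,118): h.VMIN=v;shaft((638,-96,73))
# skirt edge
s=r.sense();i=r.camera_info('wrist');p,_=r.camera('wrist');g=p.max(2).astype(int)
zu=s['ee_pos'][2]-18.4;Q=[]
for u in range(300,346,3):
    col=g[225:262,u];k=np.argmin(np.diff(col));Q.append((u,225+k+.5))
print(Q[::3])
P=onz('wrist',Q,zu,i)-s['ee_pos'];y=s['orientation'][2];x=P@[np.cos(y),np.sin(y),0];t=P@[np.sin(y),-np.cos(y),0]
A=np.c_[x,t];q=least=np.linalg.lstsq(np.c_[2*A,np.ones(len(A))],(A**2).sum(1),rcond=None)[0]
print('fit circle',q[:2],np.sqrt(q[2]+q[:2]@q[:2]),'axis x with r=23:',np.median(x-np.sqrt(529-(t-np.median(t))**2)),'lat',np.median(t))
E
```

```text
face [ 19 137 128] side [ 19 126  95] [ 19 136 101] dk [123  22 105]
flat yaw -2.827121811467228 axis [639.99880466 -95.43935446] r 5.396854462930345 flat dist 3.959107110681887 width 11.509188233794475 depth 9.509802297557712 tcp [ 608.28881452 -109.28191578  148.13956295] 0.3746357322137128
flat yaw -2.8003557506287633 axis [639.06925821 -95.66419244] r 5.356328485698407 flat dist 2.954792253524668 width 11.357074509566303 depth 8.648892583820952 tcp [ 608.2912764  -109.22950844  148.12447188] 0.37473903520505036
flat yaw -2.7542731510223537 axis [638.02791528 -96.22780906] r 5.506189852755743 flat dist 1.7016761923057895 width 11.145039055419545 depth 7.325209969894104 tcp [ 608.31071355 -109.24304961  148.13785754] 0.3746782857412574
flat yaw -2.734000899047658 axis [637.93136099 -96.3009969 ] r 5.287356875160458 flat dist 1.4457666587535454 width 10.878629830528155 depth 6.813691645896256 tcp [ 608.29884304 -109.26182279  148.12954065] 0.3747126156709857
[(300, np.float64(249.5)), (309, np.float64(245.5)), (318, np.float64(243.5)), (327, np.float64(243.5)), (336, np.float64(245.5)), (345, np.float64(249.5))]
fit circle [0.9916435  0.54937974] 20.61082964331818 axis x with r=23: -1.508444447649211 lat 0.5357830632982812
```

```bash
python3 -m handwheel '[[[0.0335,-0.0017,0],[0,0,0],1],[[0.0335,-0.0017,0],[0,0,0],1],[[0.0335,-0.0017,0.03],[0,0,0],1],[[0.0335,-0.0017,0.05],[0,0,0],1],[[0.0335,-0.0017,0.05],[0,0,0],1],[[0.0335,-0.0017,0.05],[0,0,0],1],[[0.0335,-0.0017,0.05],[0,0,0],1],[[0.0335,-0.0017,0.05],[0,0,0],1]]'; python3 - <<'E'
from h import *
a,b=avg(4);print(a.round(3))
s,_=r.camera('scene');p,_=r.camera('wrist')
m=np.vstack([cv2.resize(s[255:325,270:370,::-1],None,fx=6,fy=6,interpolation=cv2.INTER_CUBIC)[:, :600],p[180:350,20:620,::-1]])
cv2.imwrite('pics/m6.png',m)
E
```

```text
clock: 13.4
ee_pos: [639.3, -95.5, 98.9]
orientation: [3.141, -0.001, 0.375]
ft_force: [0.6, 0.8, -1.9]
opening: 13.2
finger_force: 30.0
[ 6.39031e+02 -9.54820e+01  9.85290e+01  3.75000e-01  5.50000e-02
  1.58000e-01 -1.35200e+00]
```

View pics/m6.png

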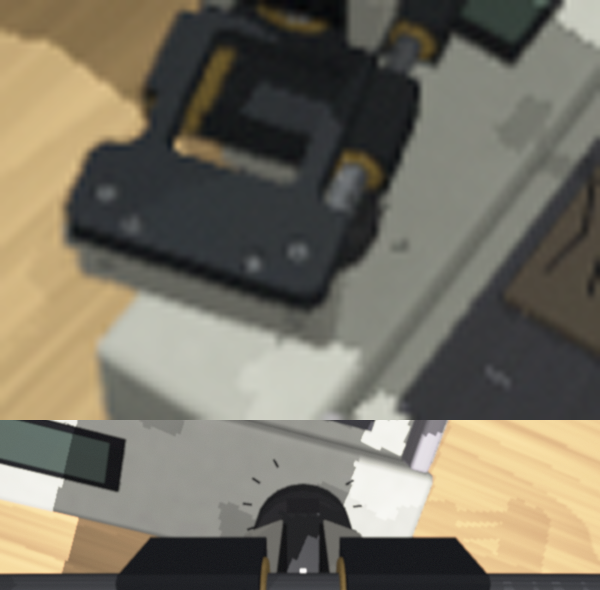

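The gripper hides the shaft in the scene view. In the wrist view the skirt is centred on the dial marks. I'll descend while watching the force.

```bash
python3 -m handwheel '[[[0,0,0.004],[0,0,0],1],[[0,0,0.006],[0,0,0],1],[[0,0,0.008],[0,0,0],1],[[0,0,0.009],[0,0,0],1],[[0,0,0.010],[0,0,0],1],[[0,0,0.011],[0,0,0],1],[[0,0,0.011],[0,0,0],1]]'; python3 -c "
from h import *
a,b=avg(3);print(a.round(3),r.sense()['ft_torque'])"
```

```text
clock: 14.58
ee_pos: [638.8, -95.4, 87.0]
orientation: [-3.142, 0.0, 0.375]
ft_force: [-0.6, 0.8, -1.1]
opening: 13.1
finger_force: 30.0
[ 6.3888e+02 -9.5439e+01  8.7153e+01  3.7500e-01  2.3000e-02  5.9000e-02
 -1.0940e+00] [-0.0304406  -0.03557576  0.02373888]
```

```bash
python3 -m handwheel '[[[0,0,0.002],[0,0,0],1],[[0,0,0.004],[0,0,0],1],[[0,0,0.005],[0,0,0],1],[[0,0,0.006],[0,0,0],1],[[0,0,0.007],[0,0,0],1],[[0,0,0.008],[0,0,0],1],[[0,0,0.008],[0,0,0],1],[[0,0,0.008],[0,0,0],1]]'; python3 -c "
from h import *
a,b=avg(3);print(a.round(3),r.sense()['ft_torque'])"
```

```text
clock: 15.72
ee_pos: [638.9, -95.4, 79.2]
orientation: [3.142, -0.0, 0.375]
ft_force: [0.8, -0.7, -0.4]
opening: 13.4
finger_force: 30.0
[ 6.38887e+02 -9.54450e+01  7.91830e+01  3.75000e-01 -9.30000e-02
 -1.88000e-01 -9.23000e-01] [0.03277103 0.01002926 0.05913218]
```

```bash
python3 -m handwheel '[[[0,0,0.001],[0,0,0],1],[[0,0,0.002],[0,0,0],1],[[0,0,0.002],[0,0,0],1],[[0,0,0.002],[0,0,0],1],[[0,0,0.002],[0,0,0],1]]'; python3 -c "
from h import *
print(avg(5)[0].round(3))"
python3 -m handwheel '[[[0,0,0.001],[0,0,0],1],[[0,0,0.002],[0,0,0],1],[[0,0,0.002],[0,0,0],1],[[0,0,0.002],[0,0,0],1],[[0,0,0.002],[0,0,0],1]]'; python3 -c "
from h import *
print(avg(5)[0].round(3))"
```

```text
clock: 16.5
ee_pos: [639.0, -95.4, 77.3]
orientation: [3.141, -0.0, 0.375]
ft_force: [-0.9, 0.6, 2.3]
opening: 13.2
finger_force: 30.0
[ 6.38937e+02 -9.54470e+01  7.72000e+01  3.75000e-01 -9.16000e-01
  9.00000e-03  2.97200e+00]
clock: 17.38
ee_pos: [639.0, -95.4, 75.3]
orientation: [3.141, -0.0, 0.375]
ft_force: [-1.3, -0.2, 5.6]
opening: 13.2
finger_force: 30.1
[ 6.38971e+02 -9.54300e+01  7.53330e+01  3.75000e-01 -1.32400e+00
  1.46000e-01  6.02200e+00]
```

The force follows the spring rate: about 4 N, then 7 N, so roughly 3.3 mm of travel. I'll press on to the stop.

```bash
python3 -m handwheel '[[[0,0,0.0005],[0,0,0],1],[[0,0,0.001],[0,0,0],1],[[0,0,0.0015],[0,0,0],1],[[0,0,0.0015],[0,0,0],1],[[0,0,0.0015],[0,0,0],1],[[0,0,0.0015],[0,0,0],1]]'; python3 - <<'E'
from h import *
print(avg(5)[0].round(3),r.sense()['finger_force'])
s,_=r.camera('scene');t,_=r.camera('top')
cv2.imwrite('pics/m7.png',np.hstack([cv2.resize(s[180:330,260:430,::-1],(510,450),interpolation=cv2.INTER_CUBIC),cv2.resize(t[130:230,285:345,::-1],(270,450),interpolation=cv2.INTER_CUBIC)]))
E
```

```text
clock: 18.38
ee_pos: [639.1, -95.5, 74.8]
orientation: [3.141, -0.001, 0.375]
ft_force: [-4.6, -0.2, 13.9]
opening: 12.9
finger_force: 30.3
[ 6.39167e+02 -9.54390e+01  7.48330e+01  3.75000e-01 -4.89600e+00
  3.81000e-01  1.44320e+01] 30.251268446445465
```

View pics/m7.png

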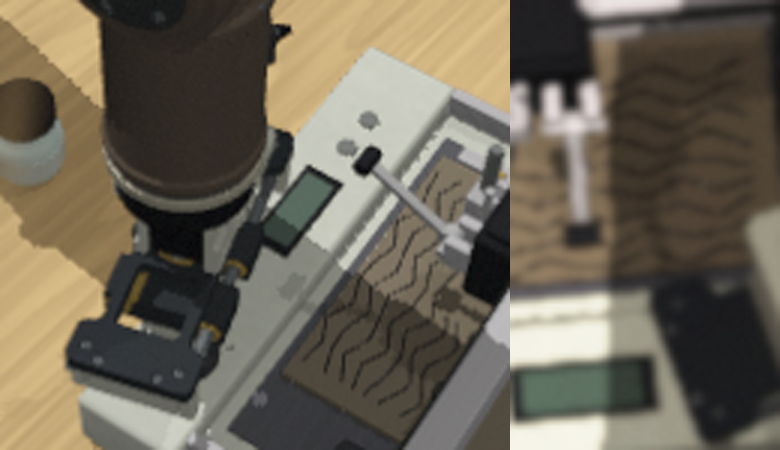

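The picture shows the lever raised, with its pin at about (383,233) in the scene view and (301,181.5) in the top view. The sharp force rise to 14 N means the shaft is at its stop. I'll check the pin height, then hand in.

```bash
python3 -c "
from h import *
p=two('top',(301,181.6),'scene',(382.7,233.3));print(p)
if p[0][2]>150: print(r.sign_off())"
```

```text
(array([673.25692994,  35.57933897, 154.64724203]), np.float64(0.2689364405555251))
the job is handed in; nothing more can be done
None
```

I handed the job in at about 18.7 s: the pen-lift lever is up (pin measured at 155 mm), and the gripper is still holding the knob on the D-shaft, pressed to its stop at about 14 N; the verdict was not shown.

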